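# Load the stone-sample carrier and draw out its carry handle

## Task

Get the sample carrier on the desk ready to carry, leaving the mug and the stapler where they are: lay the cork sheet squarely on the stone slab that is already in the tray, then lay the other slab squarely on the cork, setting both down rather than dropping them. Then grip the carrier's handle so that the release button in its side is squeezed in, pull the handle straight up past its first stop to its second stop, and finish while still holding it there, fully drawn out: do not let go.

Things in the scene. Friction and masses are not known exactly. Their poses are not given: they have to be found in the camera images.
- carrier: the sample carrier, fixed to the desk (pulling does not move or lift it). Its plywood tray is 150 mm along its x and 270 mm along its y, floor top 10 mm above the desk, aluminium rim 16 mm above the desk. Origin: on the desk under the middle of the place for the slabs; the tray reaches from -95 to +175 mm along y. A black column, 52 mm (x) by 46 mm (y) and 85 mm high above the desk, stands at +135 mm along y and holds the telescoping handle.
- grip_center (a point): the point to grip on the handle: the middle of the rubber handgrip's solid block, on the post's axis. The block is 34 mm along its x, 72 mm along its y, 38 mm high: it reaches 21 mm below and 17 mm above this point. With the handle down this point is 117 mm above the desk and there are 11 mm between the block's underside and the column. Axes parallel to the carrier's. Pinch it from above along x (one finger on each x face): one finger then bears on the release button.
- handgrip: the rubber handgrip on top of the post (with its release button); origin in the middle of its underside, on the post's axis; axes parallel to the carrier's
- release_face (a point): the middle of the outer face of the release button, a grey plate 34 mm (y) by 24 mm (z) in the handgrip's +x face, 23 mm from the post's axis when out (6 mm proud of the block), so that the handgrip is 40 mm over the button and 35 mm when it is pushed in
- release (a joint): how far the release button is pushed in (towards the handgrip's -x), 0 to 0.005 m; a spring of about 1 N at the start and 4 N at the end pushes it out again. With the handle fully down a catch locks it unless the button is at least 4 mm in; once the handle has risen more than about 20 mm it moves freely.
- post_upper (a joint): how far the thin upper section of the post is drawn out of the lower one, 0 to 0.065 m. It comes first; its end, 0.065 m, is the first stop.
- post_lower (a joint): how far the thicker lower section is drawn out of the column, 0 to 0.065 m. It follows once the upper one is at its end; with both at 0.065 m (handgrip 130 mm above its lowest place) the handle is at its second stop and goes no further. The handle weighs about 0.35 kg, moves with about 1 N friction and slides back down when let go.
- slab_low_center (a point): the centre of the stone slab that lies loose in the tray, 54 mm (x) by 140 mm (y) by 12 mm thick, 0.26 kg, its sides parallel to the carrier's; its top is 22 mm above the desk
- sheet_center (a point): the centre of the cork sheet, 64 mm (x) by 150 mm (y) by 6 mm thick, stiff, about 30 g, lying flat on the desk
- slab_top_center (a point): the centre of the other stone slab, of the same size as the one in the tray (54 by 140 by 12 mm, 0.26 kg), lying flat on the desk
- sheet: the cork sheet; origin in the middle of its underside
- slab_top: the other stone slab; origin in the middle of its underside
- mug: white ceramic mug, 76 mm wide and 85 mm high, bystander; origin under its middle
- stapler: black desk stapler, 125 mm long (x), 36 mm wide, 50 mm high, bystander; origin under its middle
Mind the look-alikes: they are no part of the job. What is shaped like the slab_top but purple is not meant. Of the things that look like the sheet, take the one that is farthest from the robot's base at the start.

How it is judged (in metres and radians):
On the way, in this order (a step that is already met when the one before it is completed fails the run):
1. the cork sheet lies squarely on the slab in the tray, let go (horizontal distance between sheet_center and slab_low_center below 0.015 m and angle between the y axis of sheet_center and the y axis of slab_low_center, either way round below 0.2 rad and z of sheet_center in the frame of slab_low_center between 0.006 and 0.012 m and angle between sheet_center's own z axis and vertical below 0.06 rad and contact force between the fingers and sheet below 0.1 N and linear speed of sheet below 0.02 m/s and distance of slab_low_center from where it was at the start of the episode below 0.02 m), for 0.2 s.
2. the other slab lies squarely on the cork sheet, let go (horizontal distance between slab_top_center and sheet_center below 0.015 m and angle between the y axis of slab_top_center and the y axis of sheet_center, either way round below 0.2 rad and z of slab_top_center in the frame of sheet_center between 0.006 and 0.012 m and angle between each of slab_top_center, sheet_center's own z axis and vertical below 0.06 rad and horizontal distance between sheet_center and slab_low_center below 0.015 m and angle between the y axis of sheet_center and the y axis of slab_low_center, either way round below 0.2 rad and z of sheet_center in the frame of slab_low_center between 0.006 and 0.012 m and contact force between the fingers and slab_top below 0.1 N and linear speed of slab_top below 0.02 m/s), for 0.2 s.
3. the handgrip is held with its release button squeezed in (value of joint release above 0.0035 m and contact force between the fingers and handgrip above 2 N), for 0.1 s.
4. the handle is drawn out to its second stop (value of joint each of post_upper, post_lower above 0.057 m and contact force between the fingers and handgrip above 2 N), for 0.2 s.
At the end, for the whole second after the job is handed in: the gripper holds the handgrip (over 2 N) at rest, both post sections within 8 mm of their ends; cork flat on the lower slab, upper slab flat on the cork and let go, each centred within 15 mm and 0.2 rad on what is beneath; lower slab within 20 mm of its start (all of step 2 and all of step 4 and linear speed of handgrip below 0.02 m/s and distance of slab_low_center from where it was at the start of the episode below 0.02 m); the arm keeps its last pose, push and grip.
It fails at once if the slab or the sheet is dropped from more than about 18 mm ((linear speed of slab_top above 0.6 m/s and contact force between the fingers and slab_top below 0.01 N) or (linear speed of sheet above 0.6 m/s and contact force between the fingers and sheet below 0.01 N)).
It fails at once if a bystander is pushed more than 30 mm (distance of any of mug, stapler from where it was at the start of the episode above 0.03 m).
It also fails if it takes over 72 s, if anything falls off the work surface, if the arm or the gripper's body presses on something with over 40 N, if the wrist force passes 120 N, or if a joint passes its speed limit or range.

## Robot

A 6-joint arm with a two-finger parallel gripper is mounted at the origin on the work surface. World frame = base frame: x ahead of the robot, y to its left, z up, the work surface at z = 0. Lengths are in mm, angles in degrees, forces in N, time in s.
With the tool pointing down it reaches from about 300 to 850 mm from the base axis. Payload 4.2 kg.
Tool frame: the origin (TCP) lies between the finger pads; the fingertips stand 8 mm ahead of it and the grasp point (between the pads) lies 11 mm behind it; x points along the fingers, y is the direction in which the jaws open and shut, and the axes are right-handed (so a half turn about x gives the same grasp; the last joint's range is limited). The gripper opens to 91 mm and grips with 3 to 60 N. Pads are 32 mm wide; open, the fingers measure 118 mm over their backs; the gripper's body (76 mm by 178 mm) begins 60 mm behind the grasp point.
Start: joints at [-1.146, 18.312, 89.639, -0, 72.044, -1.146], TCP at [575.015, 0, 221.976] pointing down, gripper open.
Joint ranges: [-177.97, 177.97], [-48.28, 115.42], [12.27, 149.76], [-77.06, 257.06], [2.81, 150.46], [-146.56, 146.56]. Speed limits (degrees/s): [147.25, 147.25, 180, 180, 180, 180].

## Interface

Orientations are given as [roll, pitch, yaw] about the fixed x, y, z axes, in that order (R = Rz(yaw) Ry(pitch) Rx(roll)).
In Python, from workcell import env gives the robot as it stands.
- The arm moves only by the tool arm_command, never from a script. Its arguments are lists of equal length, an entry for each row: "slide": the shift along the tool's x, y, z in cm, a list of three; "turn": the turn, a rotation vector about the tool's x, y, z in rad, a list of three; "grip": the closure in counts, from 0 (fully open) to 255 (shut). A call has 1 to 20 rows; each row is the pose to reach, as a shift and turn from the pose commanded when the call began, along the tool's axes at that moment; what a row does not reach only later rows make up. A row lasts 1/12 s, in which the tool goes at most 41.7 mm and 7.16 degrees, less where a joint would pass 70% of its speed; a pose out of reach is approached as far as the arm can. A call with a gripper value outside its range is refused whole. The fingers move at their own pace and stop on an object; "newtons" is the grip in N (left out, the last holds). Time passes only in rows, so rows that repeat a pose let the fingers close. It gives the time, the measured TCP pose, the force and the opening at its end, in the units of the state.
- env.state(): the state, without advancing time (a new reading comes with each control period).
- env.grab_frame(name): name is "scene" or "side" or "wrist"; returns (picture, depth): 400x640x3 uint8, red, green, blue; 400x640 float32, mm along the optical axis (not along the pixel's ray), 0 where there is no reading.
- env.calibration(name): a dict with "K" (3x3 intrinsics, pixels), "camera_from_world" (4x4, takes a point from world to camera coordinates); the wrist camera has in their place "T_tool_cam" (4x4, takes a point from camera to tool coordinates, whose origin is the TCP and whose axes are the tool frame's). Camera axes: x right, y up, looking along -z (the intrinsics and any distortion apply to the point x, -y, -z); pixel columns grow to the right and rows downward; lengths in mm; the calibration is good to about 2 mm. A picture is of the moment at which its call begins: read the wrist's pose just before it. calibration takes no time and is no camera call.
- env.job_done(): hands the job in, once; it reports no verdict.
Trained networks look in the newest picture that a camera, given by its name, has taken for a name from the list of things; names that differ only in an ending like _2 or _b are one class to them, and where a whole thing is asked for, a point or a joint stands for the part that bears it (a point fixed in the world has none). Each returns a list of dicts, best first, with "p" (0 to 1); they miss things now and then, are a little off and sometimes report something else, mostly with a low value. They report only what shows in the picture. A call takes as long as a camera call. They do not tell look-alikes from the thing itself.
- env.search_frame(camera, label): "point" ([x, y, z] in mm, in world coordinates, good to about 4 mm: the middle of the surface that is visible of it).
The state is a dict: "time_s": time; "qpos": joint angles; "qvel": joint speeds; "effort": joint torques, N m; "ee_pos": TCP position; "ee_rot": TCP orientation; "force": force on the tool from outside, world axes, zero at the start; "torque": the same for the moment, N m; "gripper_width": finger opening in mm.
Only numpy, scipy, OpenCV 4.12 (cv2) and the standard library are available. Lean on these libraries where they do the work, as an engineer would, in place of code of your own. Each camera call takes 0.05 s, during which the arm holds its last target.

## Working session

There is one attempt and no reset: what is moved stays moved. The work goes in short steps, Python scripts to look and compute and a tool call to move; the robot and the scene stay as the last step left them, time stands still between calls to the robot, and variables do not carry over. Pictures are saved under pics/ and viewed, and the job is handed in when it is done.

Besides the shell and the picture viewer there is one more tool, called in YAML: its name, and indented under it one key for each argument. arm_command: Moves the arm, as the interface text tells. Its arguments: {"type":"object","properties":{"slide":{"type":"array","items":{"type":"array","items":{"type":"number"}}},"turn":{"type":"array","items":{"type":"array","items":{"type":"number"}}},"grip":{"type":"array","items":{"type":"number"}},"newtons":{"type":"number"}},"required":["slide","turn","grip"]}

```bash
ls; mkdir -p pics
cat > h.py <<'E'
import numpy as np,cv2
from workcell import env
from scipy.spatial.transform import Rotation as R
def save(n,p): cv2.imwrite('pics/'+n+'.png',cv2.cvtColor(p,cv2.COLOR_RGB2BGR))
def toolT():
    s=env.state();T=np.eye(4);T[:3,:3]=R.from_euler('xyz',s['ee_rot'],degrees=True).as_matrix();T[:3,3]=s['ee_pos'];return T
def camT(name,T=None):
    c=env.calibration(name)
    if name=='wrist': return np.array(c['K']),(toolT() if T is None else T)@np.array(c['T_tool_cam'])
    return np.array(c['K']),np.linalg.inv(np.array(c['camera_from_world']))
def deproj(K,W,u,v,d):
    u=np.asarray(u,float);v=np.asarray(v,float);d=np.asarray(d,float)
    x=(u-K[0,2])/K[0,0]*d;y=(v-K[1,2])/K[1,1]*d
    return np.stack([x,-y,-d],-1)@W[:3,:3].T+W[:3,3]
def cloud(name,dep,T=None):
    K,W=camT(name,T);v,u=np.mgrid[:400,:640];return deproj(K,W,u,v,dep)
def proj(K,W,p):
    q=np.linalg.inv(W)@np.append(p,1);return K[0,0]*q[0]/-q[2]+K[0,2],K[1,1]*(-q[1])/-q[2]+K[1,2]
E
python3 - <<'E'
from h import *
print(env.state())
for n in ['scene','side','wrist']:
    T=toolT();p,d=env.grab_frame(n);save(n+'0',p);np.savez('pics/'+n+'0.npz',p=p,d=d,T=T)
    print(n,env.calibration(n))
    for l in ['sheet','slab_top','slab_low_center','handgrip','carrier','mug','stapler','release_face']:
        print(l,[(np.round(r['point']),round(r['p'],2)) for r in env.search_frame(n,l)])
print(env.state()['time_s'])
E
```

```text
pics
{'time_s': 0.0, 'qpos': array([-1.14637375e+00,  1.83523189e+01,  8.97058545e+01,  3.80896636e-06,
        7.20423589e+01, -1.14443281e+00]), 'qvel': array([-0.00432268,  0.07017522,  0.02906898,  0.0208239 ,  0.0268572 ,
       -0.01680152]), 'effort': array([-5.01459035e-04, -4.12465632e+01, -2.31973493e+01,  7.28826877e-02,
        4.58198413e-02, -1.41870069e-04]), 'ee_pos': array([5.74521879e+02, 5.75710443e-03, 2.21117197e+02]), 'ee_rot': array([-91.1464967 ,  89.89946768, 178.85156118]), 'force': array([0.09770716, 0.95084364, 1.29658548]), 'torque': array([-0.02515369,  0.02302991,  0.01010577]), 'gripper_width': 91.35938741607605}
scene {'K': array([[419.32551568,   0.        , 315.94228983],
       [  0.        , 419.32551568, 195.42446313],
       [  0.        ,   0.        ,   1.        ]]), 'camera_from_world': array([[-6.43515573e-01,  7.65424720e-01,  3.56438324e-03,
         2.72684120e+02],
       [-6.40035031e-01, -5.40639051e-01,  5.45952906e-01,
         3.09204173e+02],
       [ 4.19812895e-01,  3.49047867e-01,  8.37808283e-01,
        -1.27605757e+03],
    
[... 1581 characters left out ...]
194e-01,
        -1.62796597e+02],
       [ 9.99999923e-01, -3.72434737e-04,  1.27482590e-04,
        -1.04884043e+00],
       [-3.24862625e-04, -9.63680148e-01, -2.67058921e-01,
        -7.56845074e+01],
       [ 0.00000000e+00,  0.00000000e+00,  0.00000000e+00,
         1.00000000e+00]])}
sheet [(array([ 457., -230.,    7.]), 0.88)]
slab_top [(array([ 708., -201.,   11.]), 0.59)]
slab_low_center [(array([554.,  60.,  19.]), 0.97)]
handgrip [(array([575., 150., 120.]), 0.68)]
carrier [(array([569., 101.,   8.]), 0.96), (array([574., 150., 122.]), 0.36)]
mug [(array([717., -58.,  46.]), 0.89), (array([574., 149., 122.]), 0.34)]
stapler [(array([717., -60.,  44.]), 0.68)]
release_face []
1.35
```

View pics/scene0.png

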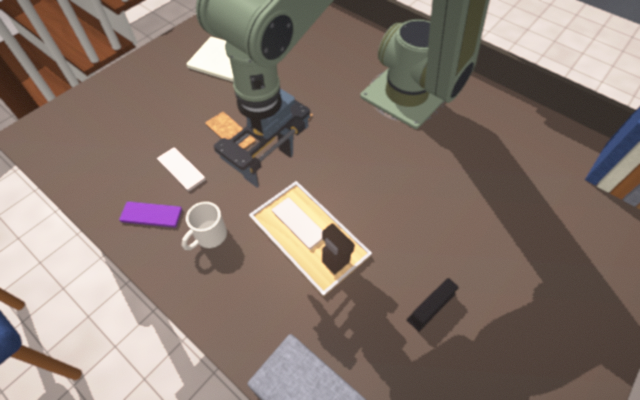

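View pics/side0.png

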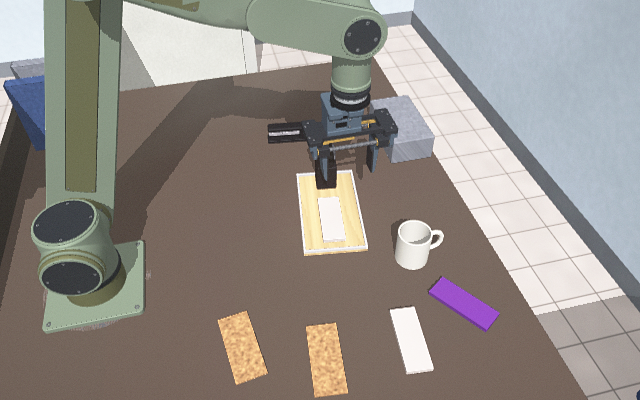

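View pics/wrist0.png

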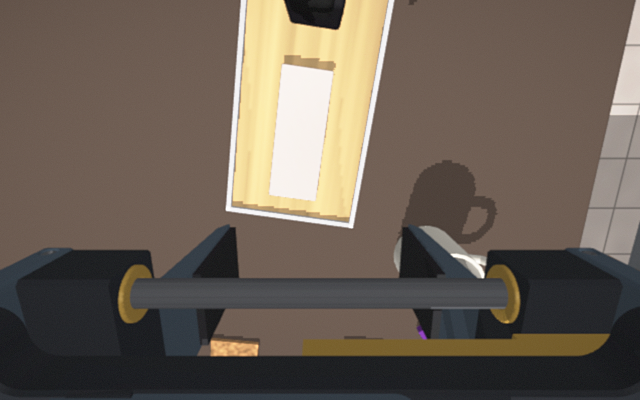

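Side view shows corks at (242,347) and (326,360), a white slab at (411,340), a purple look-alike at (464,303), the slab in the tray at (331,219), and the mug at (413,245). In the scene view the corks are partly hidden, at about (224,126). I'll measure each of these.

```bash
cat > seg.py <<'E'
from h import *
def rect(name,f,mask,tag,zr=None):
    P=cloud(name,f['d'],f['T'])
    n,lab,st,ce=cv2.connectedComponentsWithStats(mask.astype(np.uint8))
    for i in range(1,n):
        if st[i,4]<250: continue
        m=(lab==i)&(f['d']>0); q=P[cv2.erode(m.astype(np.uint8),np.ones((3,3)))>0]
        if len(q)<50: continue
        z=np.median(q[:,2])
        if not(-10<z<60):continue
        # rays of mask edge intersected with plane z
        K,W=camT(name,f['T']); c,_=cv2.findContours((lab==i).astype(np.uint8),0,cv2.CHAIN_APPROX_NONE)
        c=max(c,key=len)[:,0,:]; a=deproj(K,W,c[:,0],c[:,1],np.ones(len(c)))-W[:3,3]
        g=W[:3,3]+a*((z-W[2,3])/a[:,2])[:,None]
        (cx,cy),(w,h),ang=cv2.minAreaRect(g[:,:2].astype(np.float32))
        if w>h: ang+=90;w,h=h,w
        print(name,tag,'px',ce[i].round(),'z%.1f'%z,'c %.1f %.1f'%(cx,cy),'size %.0f %.0f'%(w,h),'longaxis %.1f'%((ang+90)%180),'dist %.0f'%np.hypot(cx,cy))
def run(name,f):
    hsv=cv2.cvtColor(f['p'],cv2.COLOR_RGB2HSV).astype(int);H,S,V=hsv[...,0],hsv[...,1],hsv[...,2]
    rect(name,f,(S<40)&(V>200),'white')
    rect(name,f,(H>5)&(H<19)&(S>110)&(V>120),'cork')
    rect(name,f,(H>125)&(H<150)&(S>120),'purple')
    rect(name,f,(H>14)&(H<30)&(S>50)&(V>150),'ply')
if __name__=='__main__':
    for n in ['scene','side','wrist']: run(n,np.load(f'pics/{n}0.npz'))
    f=np.load('pics/side0.npz');save('crop0',cv2.resize(f['p'][280:400,200:520],None,fx=2.4,fy=2.4))
    f=np.load('pics/scene0.npz');save('crop1',cv2.resize(f['p'][170:310,230:390],None,fx=4,fy=4))
E
python3 seg.py
```

```text
scene white px [213.  58.] z16.0 c 257.7 -539.1 size 155 166 longaxis 107.1 dist 598
scene white px [180. 168.] z11.9 c 628.7 -296.5 size 56 143 longaxis 83.9 dist 695
scene white px [298. 222.] z21.7 c 553.9 53.3 size 55 140 longaxis 81.8 dist 556
scene cork px [223. 126.] z5.9 c 449.7 -322.4 size 66 97 longaxis 84.3 dist 553
scene purple px [150. 214.] z11.7 c 767.5 -241.4 size 57 141 longaxis 123.8 dist 805
scene ply px [224. 126.] z5.8 c 448.8 -322.2 size 60 91 longaxis 84.9 dist 552
scene ply px [306. 238.] z9.7 c 557.7 89.6 size 138 258 longaxis 81.7 dist 565
side white px [331. 219.] z16.0 c 558.6 88.0 size 151 276 longaxis 81.8 dist 565
side white px [331. 219.] z21.5 c 552.5 48.7 size 53 150 longaxis 82.3 dist 555
side white px [415. 244.] z52.5 c 703.3 -98.1 size 99 141 longaxis 40.7 dist 710
side white px [411. 340.] z11.6 c 626.9 -300.3 size 55 144 longaxis 83.7 dist 695
side cork px [241. 347.] z5.9 c 293.6 -230.5 size 63 152 longaxis 97.5 dist 373
side cork px [328. 369.] z5.6 c 450.2 -310.0 size 63 125 longaxis 83.6 dist 547
side purple px [464. 304.] z11.5 c 763.3 -246.9 size 60 141 longaxis 123.6 dist 802
side ply px [330. 212.] z9.7 c 559.6 92.5 size 140 254 longaxis 81.9 dist 567
side ply px [242. 347.] z5.8 c 293.7 -230.6 size 63 152 longaxis 97.7 dist 373
side ply px [326. 360.] z5.6 c 451.7 -296.8 size 64 152 longaxis 83.6 dist 540
wrist white px [304. 128.] z16.0 c 556.7 76.3 size 150 241 longaxis 81.8 dist 562
wrist white px [300. 131.] z22.0 c 552.9 53.5 size 53 139 longaxis 82.2 dist 556
wrist cork px [233. 348.] z6.0 c 459.6 -229.4 size 26 65 longaxis 178.5 dist 514
wrist ply px [306. 101.] z10.1 c 557.0 79.3 size 141 237 longaxis 81.8 dist 563
wrist ply px [233. 348.] z6.0 c 458.9 -230.8 size 24 63 longaxis 177.2 dist 514
```

View pics/crop0.png

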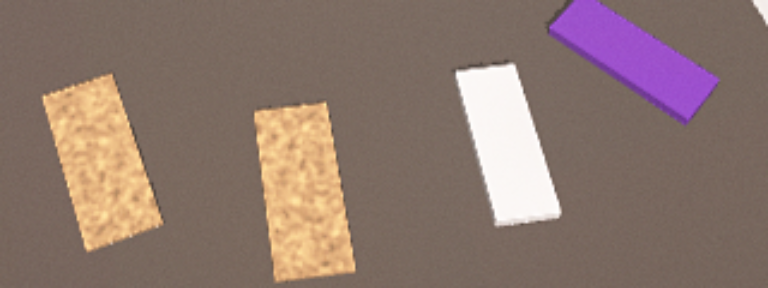

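View pics/crop1.png

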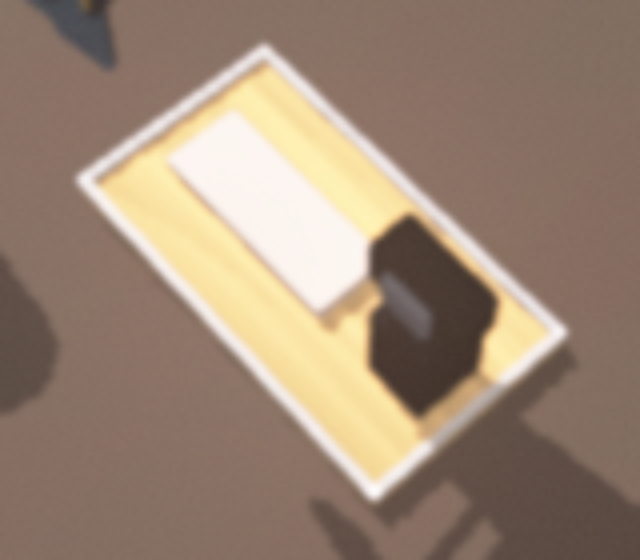

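```bash
cat > mv.py <<'E'
from h import *
import sys
# target TCP x y z, jaw axis world angle deg (mod 180)
x,y,z,a=map(float,sys.argv[1:5])
T=toolT();Rc=T[:3,:3]
best=None
for k in (0,180):
    t=np.radians(a+k);yv=np.array([np.cos(t),np.sin(t),0]);xv=np.array([0,0,-1.]);Rt=np.stack([xv,yv,np.cross(xv,yv)],1)
    rv=R.from_matrix(Rc.T@Rt).as_rotvec()
    if best is None or np.linalg.norm(rv)<np.linalg.norm(best):best=rv
s=env.state()
print('t',s['time_s'],'tcp',s['ee_pos'].round(1),'w',round(s['gripper_width'],1),'F',s['force'].round(1),'jaw angle',np.degrees(np.arctan2(Rc[1,1],Rc[0,1])).round(2))
print('slide cm',(Rc.T@(np.array([x,y,z])-T[:3,3])/10).round(2),'turn',best.round(4)); print(Rc.round(3))
E
python3 mv.py 451.5 -297 100 -6.2
```

```text
t 1.35 tcp [575.  -0. 222.] w 91.6 F [ 0.4  0.3 -0.8] jaw angle 0.0
slide cm [ 12.2  -12.35  29.7 ] turn [ 1.082e-01 -0.000e+00 -1.000e-04]
[[ 0.  1.  0.]
 [-0.  0. -1.]
 [-1.  0.  0.]]
```

The cork to take is the farther one: side pixel (326,360), 540 mm from the base against 373 mm for the other. Its top at z≈5.7 in two views fits the 6 mm given. The white slab is at (628,-298), with its top at 11.8. Moving over the cork.

arm_command:
  slide:
    - [0, -1.2, 3]
    - [0, -2.4, 6]
    - [1, -3.6, 9]
    - [2, -5, 12]
    - [3, -6.2, 15]
    - [5, -7.5, 18]
    - [7, -8.7, 21]
    - [9, -10, 24]
    - [11, -11.2, 27]
    - [12.2, -12.35, 29.7]
    - [12.2, -12.35, 29.7]
  turn:
    - [0.01, 0, 0]
    - [0.02, 0, 0]
    - [0.03, 0, 0]
    - [0.04, 0, 0]
    - [0.05, 0, 0]
    - [0.06, 0, 0]
    - [0.07, 0, 0]
    - [0.08, 0, 0]
    - [0.1, 0, 0]
    - [0.108, 0, 0]
    - [0.108, 0, 0]
  grip: [0, 0, 0, 0, 0, 0, 0, 0, 0, 0, 0]

```text
time_s: 2.27
ee_pos: [448.4, -300.1, 97.3]
ee_rot: [-95.7, 89.7, 167.9]
force: [0.6, 0.2, 0.5]
gripper_width: 91.1
```

```bash
python3 mv.py 451.5 -297 12 -6.2
python3 - <<'E'
from h import *
T=toolT();p,d=env.grab_frame('wrist');save('wrist1',p)
p,d=env.grab_frame('side');save('side1',p)
E
```

```text
t 2.2667 tcp [ 448.4 -300.1   97.3] w 91.1 F [0.6 0.2 0.5] jaw angle -6.43
slide cm [ 8.53  0.31 -0.34] turn [-0.0041 -0.0005  0.0046]
[[-0.005  0.994 -0.112]
 [ 0.001 -0.112 -0.994]
 [-1.    -0.005 -0.   ]]
```

View pics/wrist1.png

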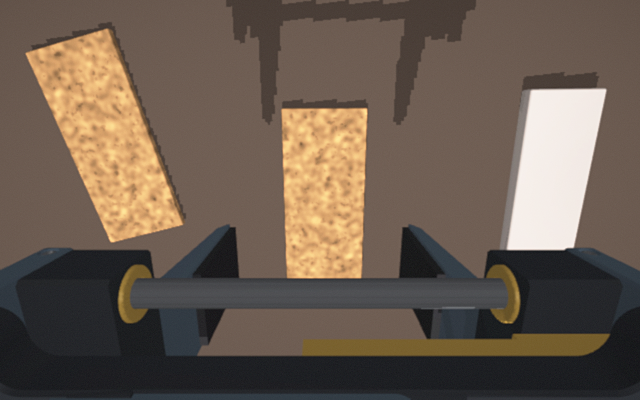

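View pics/side1.png

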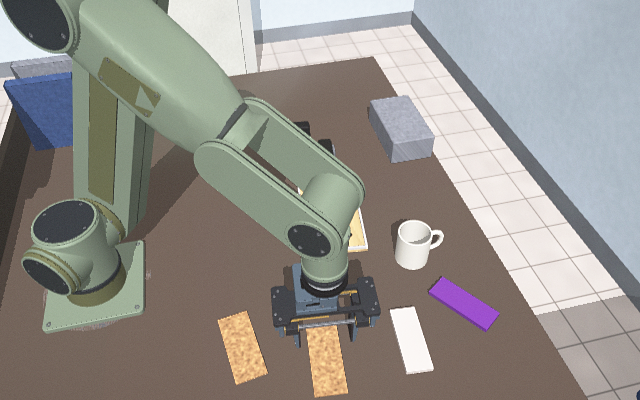

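The wrist view shows the chosen cork at (323,190), centred between the fingers, with the other cork at (105,135) and the white slab at (555,170). Next I'll let the arm settle and measure from this view.

```bash
python3 - <<'E'
from seg import *
T=toolT();p,d=env.grab_frame('wrist');f=dict(p=p,d=d,T=T);run('wrist',f)
E
python3 mv.py 451.5 -297 11 -6.2
```

```text
wrist white px [548. 170.] z12.0 c 627.5 -287.4 size 54 121 longaxis 84.3 dist 690
wrist cork px [104. 136.] z6.1 c 294.7 -228.5 size 66 150 longaxis 97.8 dist 373
wrist cork px [321. 193.] z6.0 c 452.3 -289.0 size 64 137 longaxis 83.7 dist 537
wrist ply px [104. 138.] z6.1 c 294.5 -228.6 size 65 149 longaxis 97.9 dist 373
wrist ply px [320. 193.] z6.0 c 452.4 -288.6 size 64 137 longaxis 83.7 dist 537
t 2.4167 tcp [ 451.8 -297.   100.2] w 91.1 F [0.1 0.8 0.3] jaw angle -6.23
slide cm [ 8.92 -0.04  0.01] turn [-0.0006 -0.0003 -0.0006]
[[ 0.001  0.994 -0.109]
 [ 0.    -0.109 -0.994]
 [-1.     0.001 -0.   ]]
```

arm_command:
  slide:
    - [3, 0, -0.1]
    - [5.5, 0, -0.15]
    - [7.5, 0, -0.15]
    - [8.6, 0, -0.15]
    - [9.0, 0, -0.15]
    - [9.0, 0, -0.15]
    - [9.0, 0, -0.15]
    - [9.0, 0, -0.15]
    - [9.0, 0, -0.15]
    - [9.0, 0, -0.15]
    - [9.0, 0, -0.15]
    - [9.0, 0, -0.15]
    - [9.0, 0, -0.15]
  turn:
    - [0, 0, 0]
    - [0, 0, 0]
    - [0, 0, 0]
    - [0, 0, 0]
    - [0, 0, 0]
    - [0, 0, 0]
    - [0, 0, 0]
    - [0, 0, 0]
    - [0, 0, 0]
    - [0, 0, 0]
    - [0, 0, 0]
    - [0, 0, 0]
    - [0, 0, 0]
  grip: [0, 0, 0, 0, 0, 0, 255, 255, 255, 255, 255, 255, 255]
  newtons: 10

```text
time_s: 3.5
ee_pos: [452.1, -295.7, 10.7]
ee_rot: [70.9, 89.9, -25.3]
force: [0.1, 1.3, 5.9]
gripper_width: 63.8
```

```bash
python3 mv.py 553 53 120 -8
```

```text
t 3.5 tcp [ 452.1 -295.7   10.7] w 63.8 F [0.1 1.3 5.9] jaw angle -6.2
slide cm [-10.94   6.28 -35.76] turn [ 0.0315  0.0004 -0.0013]
[[ 0.001  0.994 -0.108]
 [-0.001 -0.108 -0.994]
 [-1.     0.001  0.   ]]
```

arm_command:
  slide:
    - [-1, 0, 0]
    - [-3, 0, 0]
    - [-6, 0, -1]
    - [-9, 0.4, -3]
    - [-11, 1, -6]
    - [-11, 1.5, -9]
    - [-11, 2, -12]
    - [-11, 2.5, -15]
    - [-11, 3, -18]
    - [-11, 3.5, -21]
    - [-11, 4.1, -24]
    - [-11, 4.8, -27]
    - [-11, 5.4, -30]
    - [-11, 5.8, -33]
    - [-11, 6.1, -34.5]
    - [-11, 6.28, -35.5]
    - [-10.94, 6.28, -35.76]
    - [-10.94, 6.28, -35.76]
  turn:
    - [0, 0, 0]
    - [0, 0, 0]
    - [0, 0, 0]
    - [0, 0, 0]
    - [0, 0, 0]
    - [0, 0, 0]
    - [0, 0, 0]
    - [0.01, 0, 0]
    - [0.02, 0, 0]
    - [0.03, 0, 0]
    - [0.0315, 0, 0]
    - [0.0315, 0, 0]
    - [0.0315, 0, 0]
    - [0.0315, 0, 0]
    - [0.0315, 0, 0]
    - [0.0315, 0, 0]
    - [0.0315, 0, 0]
    - [0.0315, 0, 0]
  grip: [255, 255, 255, 255, 255, 255, 255, 255, 255, 255, 255, 255, 255, 255, 255, 255, 255, 255]

```text
time_s: 5.0
ee_pos: [552.4, 53.2, 119.3]
ee_rot: [-45.6, 90.0, -143.6]
force: [0.4, -0.6, -0.2]
gripper_width: 64.0
```

```bash
python3 - <<'E'
from seg import *
for i in range(2):
  T=toolT();p,d=env.grab_frame('wrist')
f=dict(p=p,d=d,T=T);run('wrist',f);save('wrist2',p)
p,d=env.grab_frame('scene');save('scene2',p[100:320,180:500])
E
python3 mv.py 553 53 40 -8
```

```text
wrist white px [229. 114.] z16.0 c 490.8 126.7 size 5 179 longaxis 81.8 dist 507
wrist white px [414. 123.] z16.0 c 633.5 100.5 size 5 176 longaxis 81.8 dist 641
wrist ply px [321. 143.] z11.2 c 559.7 96.3 size 140 223 longaxis 81.9 dist 568
t 5.15 tcp [552.3  52.1 119.4] w 64.0 F [-0.1  0.2 -0.5] jaw angle -8.06
slide cm [ 7.94  0.06 -0.1 ] turn [-0.001   0.0005  0.0004]
[[-0.    0.99 -0.14]
 [-0.   -0.14 -0.99]
 [-1.   -0.    0.  ]]
```

View pics/wrist2.png

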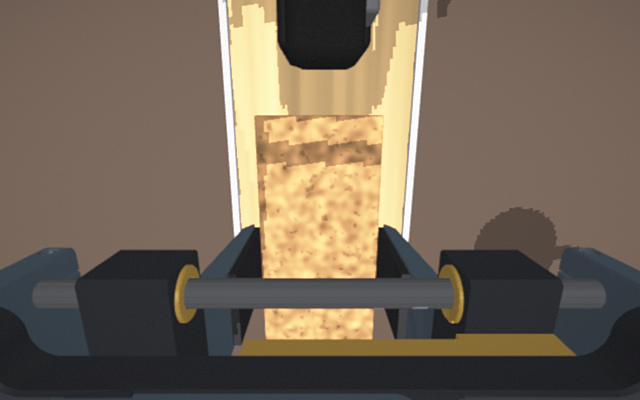

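View pics/scene2.png

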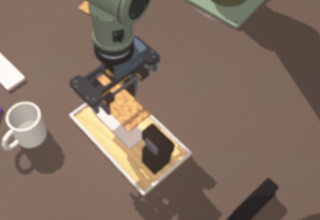

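The wrist view shows the cork gripped between the fingers, with its far edge at row 115, and the black column at (325,35). Next I'll check the cork's tilt and its end position.

Run:
```python
from seg import *
T=toolT();p,d=env.grab_frame('wrist');P=cloud('wrist',d,T)
for v in range(104,280,8):
    print(v,P[v,320].round(1),P[v,290].round(1),P[v,350].round(1))
print(T[:3,3])
```

```text
104 [563.9 134.7  10. ] [540.3 138.    9.4] [587.4 131.4   9.8]
112 [563.  128.6  10. ] [539.5 132.   10.8] [586.8 125.3   8.4]
120 [562.1 124.3 114.4] [547.4 126.4 114.8] [576.7 122.2 114.5]
128 [561.5 120.5 114.4] [546.9 122.6 115.5] [576.2 118.5 115.5]
136 [561.  116.7 115.4] [546.1 118.7 114. ] [575.8 114.6 114.5]
144 [560.4 112.7 113.5] [545.5 114.8 114.1] [575.4 110.6 114.5]
152 [559.9 108.9 115.6] [544.8 110.9 114. ] [575.  106.6 114. ]
160 [559.3 104.7 114.2] [544.3 107.  115.1] [574.5 102.6 114. ]
168 [558.8 100.8 114.7] [543.5 102.9 114.5] [573.9  98.7 115.3]
176 [558.2  96.6 114.7] [542.8  98.7 113.8] [573.5  94.4 114.5]
184 [557.6  92.5 114.8] [542.2  94.7 114.9] [573.1  90.1 113.8]
192 [557.   88.2 114.3] [541.5  90.5 114.9] [572.5  86.  114.5]
200 [556.4  83.9 114.1] [540.8  86.3 115.1] [572.   81.7 114.3]
208 [555.8  79.5 114. ] [540.   81.8 114.2] [571.5  77.4 114.7]
216 [555.2  75.3 114.9] [539.5  77.7 115.4] [571.1  72.8 114. ]
224 [554.6  70.8 114.7] [538.6  73.1 114.8] [570.5  68.7 115. ]
232 [553.9  66.2 114.3] [537.9  68.6 114.7] [570.   64.1 114.8]
240 [553.3  61.4 114. ] [537.2  64.2 115.2] [569.5  59.1 114. ]
248 [552.7  57.4 115.5] [536.4  59.6 115.2] [568.9  54.8 114.8]
256 [552.   52.3 114.6] [535.6  54.7 114.6] [568.4  49.3 113.1]
264 [551.3  47.4 114.3] [535.   50.5 115.9] [567.8  45.6 115.4]
272 [550.7  42.9 115. ] [534.   45.1 114.7] [567.2  40.7 115.1]
[552.26393289  52.13383021 119.37566692]
```

arm_command:
  slide:
    - [2, 0.05, -0.1]
    - [4, 0.05, -0.1]
    - [6, 0.05, -0.1]
    - [7.5, 0.05, -0.1]
    - [8.2, 0.05, -0.1]
    - [8.5, 0.05, -0.1]
    - [8.62, 0.05, -0.1]
    - [8.65, 0.05, -0.1]
    - [8.65, 0.05, -0.1]
    - [8.65, 0.05, -0.1]
    - [8.65, 0.05, -0.1]
    - [8.65, 0.05, -0.1]
    - [8.65, 0.05, -0.1]
    - [8.65, 0.05, -0.1]
  turn:
    - [0, 0, 0]
    - [0, 0, 0]
    - [0, 0, 0]
    - [0, 0, 0]
    - [0, 0, 0]
    - [0, 0, 0]
    - [0, 0, 0]
    - [0, 0, 0]
    - [0, 0, 0]
    - [0, 0, 0]
    - [0, 0, 0]
    - [0, 0, 0]
    - [0, 0, 0]
    - [0, 0, 0]
  grip: [255, 255, 255, 255, 255, 255, 255, 255, 255, 110, 80, 40, 0, 0]

```text
time_s: 6.37
ee_pos: [553.4, 54.2, 33.1]
ee_rot: [100.3, 90.0, 2.4]
force: [-0.4, -0.4, 0.3]
gripper_width: 80.7
```

```bash
python3 mv.py 628 -298 120 -6
```

```text
t 6.3667 tcp [553.4  54.2  33.1] w 80.7 F [-0.4 -0.4  0.3] jaw angle -7.99
slide cm [-8.69 12.29 33.84] turn [-0.0347 -0.0001 -0.0005]
[[ 0.     0.99  -0.139]
 [ 0.    -0.139 -0.99 ]
 [-1.     0.    -0.   ]]
```

arm_command:
  slide:
    - [-1, 0, 0]
    - [-3, 0, 0]
    - [-6, 0, 1]
    - [-9, 0, 3]
    - [-12, 0, 5]
    - [-12, 0.5, 7]
    - [-12, 0.7, 7]
    - [-12, 0.7, 7]
  turn:
    - [0, 0, 0]
    - [0, 0, 0]
    - [0, 0, 0]
    - [0, 0, 0]
    - [0, 0, 0]
    - [0, 0, 0]
    - [0, 0, 0]
    - [0, 0, 0]
  grip: [0, 0, 0, 0, 0, 0, 0, 0]

```text
time_s: 7.03
ee_pos: [550.8, -16.7, 153.7]
ee_rot: [110.8, 89.9, 12.7]
force: [0.3, 0.6, -0.8]
gripper_width: 91.1
```

```bash
python3 - <<'E'
from seg import *
env.grab_frame('scene')
T=toolT();p,d=env.grab_frame('wrist')
f=dict(p=p,d=d,T=T);run('wrist',f);save('wrist3',p)
E
python3 mv.py 627 -297.5 120 -6
```

```text
wrist white px [302. 148.] z16.0 c 553.3 52.0 size 151 192 longaxis 81.6 dist 556
wrist cork px [312. 110.] z28.0 c 552.8 55.2 size 65 149 longaxis 82.5 dist 556
wrist ply px [313. 107.] z10.7 c 553.8 55.9 size 141 189 longaxis 81.8 dist 557
t 7.1333 tcp [549.9 -15.6 152.4] w 91.1 F [-0.7 -0.5  0.5] jaw angle -8.0
slide cm [ 3.22 11.56 26.85] turn [-0.0348 -0.0004  0.0014]
[[-0.001  0.99  -0.139]
 [ 0.001 -0.139 -0.99 ]
 [-1.    -0.001 -0.   ]]
```

View pics/wrist3.png

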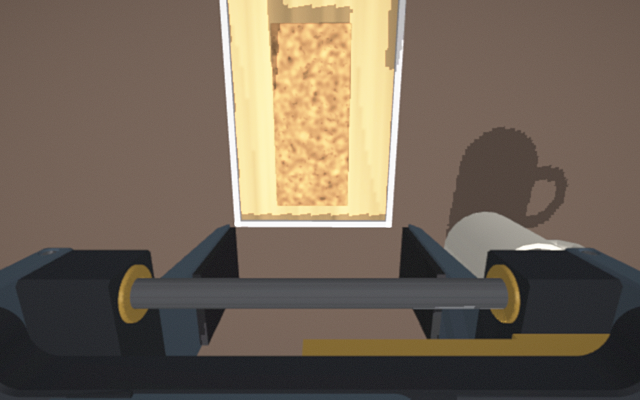

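The cork lies flat at (552.8,55.2), with its top at 28.0, the lower slab having been at (553,53). That's good. Next is the slab.

arm_command:
  slide:
    - [0, 1, 2.5]
    - [0, 2, 5.5]
    - [0, 3.5, 9]
    - [0, 5, 12.5]
    - [0, 6.5, 16]
    - [0.5, 8, 19.5]
    - [1.5, 9.5, 22.5]
    - [2.5, 10.8, 25]
    - [3.2, 11.56, 26.85]
    - [3.2, 11.56, 26.85]
    - [3.2, 11.56, 26.85]
    - [3.2, 11.56, 26.85]
  turn:
    - [0, 0, 0]
    - [-0.01, 0, 0]
    - [-0.01, 0, 0]
    - [-0.02, 0, 0]
    - [-0.02, 0, 0]
    - [-0.03, 0, 0]
    - [-0.03, 0, 0]
    - [-0.035, 0, 0]
    - [-0.035, 0, 0]
    - [-0.035, 0, 0]
    - [-0.035, 0, 0]
    - [-0.035, 0, 0]
  grip: [0, 0, 0, 0, 0, 0, 0, 0, 0, 0, 0, 0]

```text
time_s: 8.13
ee_pos: [627.5, -296.4, 120.3]
ee_rot: [-131.0, 89.9, 133.1]
force: [-0.7, -0.2, 0.7]
gripper_width: 91.4
```

```bash
python3 - <<'E'
from seg import *
T=toolT();p,d=env.grab_frame('wrist')
f=dict(p=p,d=d,T=T);run('wrist',f);save('wrist4',p)
E
python3 mv.py 627 -297.5 11 -6
```

```text
wrist white px [320. 198.] z12.0 c 627.3 -295.4 size 55 138 longaxis 84.3 dist 693
wrist purple px [481. 121.] z12.0 c 764.5 -243.8 size 56 140 longaxis 123.9 dist 802
t 8.1833 tcp [ 627.6 -296.3  120.9] w 91.3 F [0.2 0.8 0.4] jaw angle -5.9
slide cm [10.99 -0.04  0.14] turn [ 0.0017 -0.0009  0.0006]
[[-0.001  0.995 -0.103]
 [ 0.001 -0.103 -0.995]
 [-1.    -0.001 -0.001]]
```

View pics/wrist4.png

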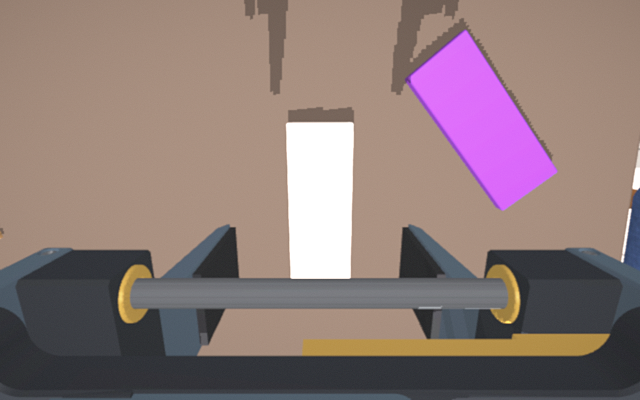

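arm_command:
  slide:
    - [3, 0, 0]
    - [6, 0, 0]
    - [9, 0, 0]
    - [10.5, 0, 0]
    - [10.95, 0, 0]
    - [10.95, 0, 0]
    - [10.95, 0, 0]
    - [10.95, 0, 0]
    - [10.95, 0, 0]
    - [10.95, 0, 0]
    - [10.95, 0, 0]
    - [10.95, 0, 0]
    - [10.95, 0, 0]
    - [10.95, 0, 0]
  turn:
    - [0, 0, 0]
    - [0, 0, 0]
    - [0, 0, 0]
    - [0, 0, 0]
    - [0, 0, 0]
    - [0, 0, 0]
    - [0, 0, 0]
    - [0, 0, 0]
    - [0, 0, 0]
    - [0, 0, 0]
    - [0, 0, 0]
    - [0, 0, 0]
    - [0, 0, 0]
    - [0, 0, 0]
  grip: [0, 0, 0, 0, 0, 0, 255, 255, 255, 255, 255, 255, 255, 255]
  newtons: 30

```text
time_s: 9.35
ee_pos: [627.9, -298.3, 11.9]
ee_rot: [76.2, 89.9, -19.8]
force: [1.3, 0.8, 2.5]
gripper_width: 53.3
```

```bash
python3 mv.py 553 54 140 -7.8
```

```text
t 9.35 tcp [ 627.9 -298.3   11.9] w 53.3 F [1.3 0.8 2.5] jaw angle -6.0
slide cm [-12.83 -11.12 -34.25] turn [ 0.0314  0.0002 -0.0009]
[[ 0.001  0.995 -0.105]
 [-0.    -0.105 -0.995]
 [-1.     0.001  0.   ]]
```

arm_command:
  slide:
    - [-1, 0, 0]
    - [-3, 0, 0]
    - [-6, 0, 0]
    - [-9, -0.4, -1.5]
    - [-12, -1.3, -4]
    - [-12.8, -2.3, -7]
    - [-12.8, -3.3, -10]
    - [-12.8, -4.2, -13]
    - [-12.8, -5.2, -16]
    - [-12.8, -6.2, -19]
    - [-12.8, -7.1, -22]
    - [-12.8, -8.1, -25]
    - [-12.8, -9.1, -28]
    - [-12.8, -10, -31]
    - [-12.8, -10.7, -33]
    - [-12.8, -11.1, -34]
    - [-12.8, -11.12, -34.25]
    - [-12.8, -11.12, -34.25]
    - [-12.8, -11.12, -34.25]
  turn:
    - [0, 0, 0]
    - [0, 0, 0]
    - [0, 0, 0]
    - [0, 0, 0]
    - [0, 0, 0]
    - [0, 0, 0]
    - [0, 0, 0]
    - [0.01, 0, 0]
    - [0.01, 0, 0]
    - [0.02, 0, 0]
    - [0.02, 0, 0]
    - [0.03, 0, 0]
    - [0.031, 0, 0]
    - [0.031, 0, 0]
    - [0.031, 0, 0]
    - [0.031, 0, 0]
    - [0.031, 0, 0]
    - [0.031, 0, 0]
    - [0.031, 0, 0]
  grip: [255, 255, 255, 255, 255, 255, 255, 255, 255, 255, 255, 255, 255, 255, 255, 255, 255, 255, 255]

```text
time_s: 10.93
ee_pos: [553.1, 53.1, 139.4]
ee_rot: [21.7, 90.0, -76.1]
force: [-0.2, 0.6, -3.7]
gripper_width: 53.7
```

```bash
python3 - <<'E'
from seg import *
env.grab_frame('scene')
T=toolT();p,d=env.grab_frame('wrist');P=cloud('wrist',d,T);save('wrist5',p)
for v in range(90,280,6):
    print(v,p[v,320],P[v,320].round(1))
E
python3 mv.py 553 54 40 -7.8
```

```text
90 [171 143 101] [566.1 147.1  10.4]
96 [171 142 100] [565.5 142.4  10.4]
102 [170 141 100] [564.8 137.6   9.4]
108 [169 142  98] [564.2 132.8  10.5]
114 [178 132  88] [563.4 127.9  26.4]
120 [146 110  73] [562.8 123.3  28.5]
126 [182 171 166] [562.2 122.4 139.8]
132 [246 239 234] [561.9 119.7 140.5]
138 [246 239 234] [561.5 116.8 139.6]
144 [246 238 234] [561.1 113.9 139. ]
150 [247 241 236] [560.7 111.1 139.8]
156 [184 172 165] [560.3 108.1 138.9]
162 [183 172 166] [559.9 105.5 141.1]
168 [183 172 165] [559.5 102.4 140.2]
174 [245 237 232] [559.1  99.2 138.9]
180 [245 239 234] [558.7  96.4 140.3]
186 [246 239 234] [558.3  93.4 140.3]
192 [246 239 234] [557.8  89.9 138.2]
198 [245 238 234] [557.4  87.  139.1]
204 [245 238 234] [557.   83.7 138.7]
210 [245 238 233] [556.5  80.5 138.6]
216 [245 239 233] [556.1  77.5 139.4]
222 [245 238 233] [555.7  74.3 139.5]
228 [244 238 233] [555.2  70.7 138.6]
234 [245 238 233] [554.8  67.8 139.7]
240 [245 238 233] [554.3  64.2 139.1]
246 [245 238 234] [553.9  60.8 139. ]
252 [245 238 233] [553.5  57.9 140.1]
258 [245 238 233] [552.9  53.7 138.5]
264 [245 238 233] [552.5  50.8 139.8]
270 [245 239 234] [552.1  47.5 140.3]
276 [251 244 239] [551.5  43.8 139.8]
t 11.0333 tcp [553.1  52.9 139.3] w 54.1 F [ 0.3 -1.1 -3.7] jaw angle -7.85
slide cm [ 9.93 -0.03 -0.12] turn [-0.0008  0.0005 -0.0001]
[[ 0.     0.991 -0.137]
 [-0.    -0.137 -0.991]
 [-1.     0.     0.   ]]
```

View pics/wrist5.png

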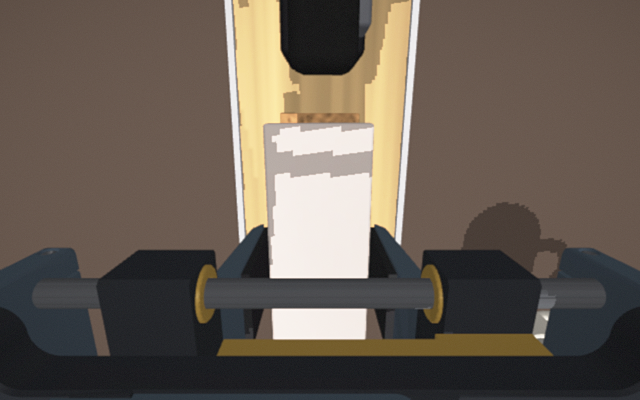

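The wrist view shows the slab held level, with its far edge at row 124 and the cork just showing beyond it at row 117. The slab's top is level with the TCP. Lowering it by 9.95 cm.

arm_command:
  slide:
    - [2.5, 0, -0.1]
    - [5, 0, -0.1]
    - [7.2, 0, -0.1]
    - [8.8, 0, -0.1]
    - [9.5, 0, -0.1]
    - [9.8, 0, -0.1]
    - [9.92, 0, -0.1]
    - [9.95, 0, -0.1]
    - [9.95, 0, -0.1]
    - [9.95, 0, -0.1]
    - [9.95, 0, -0.1]
    - [9.95, 0, -0.1]
    - [9.95, 0, -0.1]
    - [9.95, 0, -0.1]
    - [9.95, 0, -0.1]
  turn:
    - [0, 0, 0]
    - [0, 0, 0]
    - [0, 0, 0]
    - [0, 0, 0]
    - [0, 0, 0]
    - [0, 0, 0]
    - [0, 0, 0]
    - [0, 0, 0]
    - [0, 0, 0]
    - [0, 0, 0]
    - [0, 0, 0]
    - [0, 0, 0]
    - [0, 0, 0]
    - [0, 0, 0]
    - [0, 0, 0]
  grip: [255, 255, 255, 255, 255, 255, 255, 255, 255, 255, 130, 100, 60, 0, 0]

```text
time_s: 12.28
ee_pos: [553.3, 55.2, 40.3]
ee_rot: [102.1, 89.9, 4.4]
force: [-0.3, 1.2, 0.4]
gripper_width: 72.4
```

arm_command:
  slide:
    - [-1, 0, 0]
    - [-3, 0, 0]
    - [-6, 0, 0.5]
    - [-10, 0, 3]
    - [-13, 0, 5]
    - [-14, 0, 7.5]
    - [-14, 0, 8]
    - [-14, 0, 8]
    - [-14, 0, 8]
  turn:
    - [0, 0, 0]
    - [0, 0, 0]
    - [0, 0, 0]
    - [0, 0, 0]
    - [0, 0, 0]
    - [0, 0, 0]
    - [0, 0, 0]
    - [0, 0, 0]
    - [0, 0, 0]
  grip: [0, 0, 0, 0, 0, 0, 0, 0, 0]

```text
time_s: 13.03
ee_pos: [541.4, -23.8, 179.3]
ee_rot: [-115.1, 89.9, 147.1]
force: [0.2, -0.7, 0.3]
gripper_width: 91.1
```

```bash
cat > look.py <<'E'
from seg import *
import sys
T=toolT();p,d=env.grab_frame('wrist')
f=dict(p=p,d=d,T=T);run('wrist',f);save('wrist'+sys.argv[1],p);np.savez('pics/w%s.npz'%sys.argv[1],**f)
T0=np.eye(4);p,d=env.grab_frame('scene');f=dict(p=p,d=d,T=T0);run('scene',f);save('scene'+sys.argv[1],p);np.savez('pics/s%s.npz'%sys.argv[1],**f)
for l in ['handgrip','release_face','grip_center','stapler','mug']:
        print(l,[(np.round(r['point'],1),round(r['p'],2)) for r in env.search_frame('scene',l)])
E
python3 look.py 6;python3 mv.py 572 187 200 -8
```

```text
wrist white px [321. 127.] z16.0 c 553.2 52.1 size 150 192 longaxis 81.8 dist 556
wrist white px [320. 100.] z40.0 c 552.2 57.2 size 53 138 longaxis 82.5 dist 555
wrist cork px [324. 115.] z28.0 c 552.6 55.6 size 65 150 longaxis 82.2 dist 555
wrist ply px [322.  98.] z10.1 c 553.7 55.4 size 141 189 longaxis 81.8 dist 556
scene white px [217.  59.] z16.0 c 253.8 -524.8 size 154 196 longaxis 106.9 dist 583
scene white px [299. 219.] z39.6 c 552.6 57.0 size 53 140 longaxis 82.4 dist 556
scene purple px [150. 214.] z11.8 c 767.6 -241.6 size 57 142 longaxis 123.8 dist 805
scene ply px [306. 239.] z9.7 c 557.5 89.7 size 138 258 longaxis 81.4 dist 565
handgrip [(array([584.7, 190.3, 132.1]), 0.86)]
release_face [(array([597. , 182. , 120.9]), 0.64)]
grip_center [(array([581.5, 187.1, 138.4]), 0.83), (array([531.4, 405.6,  51.8]), 0.44)]
stapler [(array([530.5, 406. ,  51.2]), 0.81)]
mug [(array([712.6, -90.1,  49.6]), 0.7), (array([585.5, 190.7, 127.6]), 0.62)]
t 13.3833 tcp [542.  -23.5 179.2] w 90.9 F [ 0.1 -0.4  0.2] jaw angle -7.71
slide cm [ -2.08   0.15 -21.26] turn [ 0.005  -0.      0.0012]
[[-0.001  0.991 -0.134]
 [ 0.    -0.134 -0.991]
 [-1.    -0.001 -0.   ]]
```

View pics/wrist6.png

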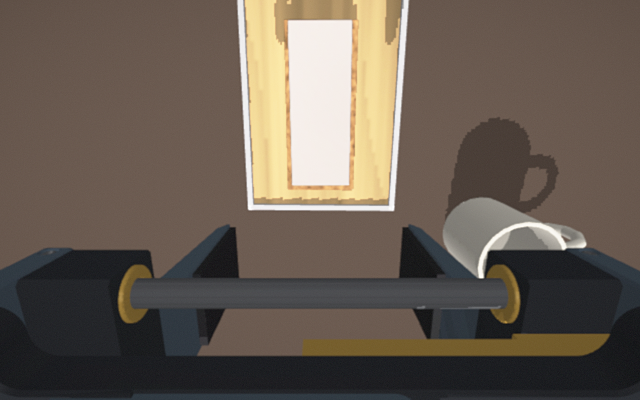

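View pics/scene6.png

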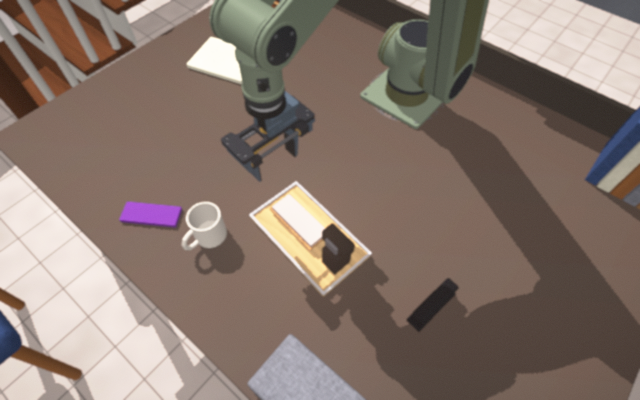

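The wrist view shows the stack squared up: white slab at (321,103) with an even cork border, top at 40.0. The scene view shows the handgrip at (337,248), with the mug and stapler in place. Now I'll move toward the handle and measure it.

arm_command:
  slide:
    - [-1, 0, -1]
    - [-3, 0, -3]
    - [-5, 0, -6]
    - [-6, 0, -9]
    - [-6, 0, -11]
    - [-6, 0, -11]
    - [-6, 0, -11]
  turn:
    - [0, 0, 0]
    - [0, 0, 0]
    - [0, 0, 0]
    - [0, 0, 0]
    - [0, 0, 0]
    - [0, 0, 0]
    - [0, 0, 0]
  grip: [0, 0, 0, 0, 0, 0, 0]

```text
time_s: 13.97
ee_pos: [556.9, 86.2, 240.3]
ee_rot: [67.4, 90.0, -30.2]
force: [0.1, -0.7, -0.7]
gripper_width: 91.0
```

```bash
python3 look.py 7
python3 - <<'E'
from seg import *
for n,k in (('wrist','w7'),('scene','s7'),('scene','s6')):
    f=np.load(f'pics/{k}.npz');P=cloud(n,f['d'],f['T'])
    m=(abs(P[...,0]-572)<60)&(abs(P[...,1]-187)<60)&(P[...,2]>128)&(P[...,2]<145)
    q=P[m];print(k,len(q))
    if len(q)>30:
        z=np.median(q[:,2]);q=q[abs(q[:,2]-z)<4];(c,s,a)=cv2.minAreaRect(q[:,:2].astype(np.float32));print('z',z,c,s,a)
    m=(abs(P[...,0]-572)<60)&(abs(P[...,1]-187)<60)&(P[...,2]>108)&(P[...,2]<128)
    q=P[m];print('  btn-ish',len(q),np.percentile(q,[2,50,98],axis=0).round(1).tolist() if len(q) else 0)
E
python3 mv.py 572 187 200 -8
```

```text
wrist white px [319. 158.] z16.1 c 558.8 91.3 size 150 269 longaxis 81.8 dist 566
wrist white px [319. 205.] z40.0 c 552.4 57.4 size 53 138 longaxis 82.4 dist 555
wrist cork px [333. 180.] z28.1 c 554.1 55.8 size 63 151 longaxis 83.7 dist 557
wrist ply px [321. 165.] z10.1 c 558.8 90.6 size 141 260 longaxis 81.8 dist 566
scene white px [227.  59.] z16.0 c 251.4 -517.4 size 155 211 longaxis 107.1 dist 575
scene white px [299. 219.] z39.7 c 552.6 57.1 size 53 140 longaxis 82.4 dist 556
scene cork px [272. 107.] z6.1 c 299.6 -259.2 size 68 87 longaxis 97.2 dist 396
scene purple px [150. 214.] z11.9 c 767.6 -241.5 size 57 142 longaxis 123.8 dist 805
scene ply px [272. 106.] z5.9 c 297.9 -262.9 size 63 76 longaxis 101.3 dist 397
scene ply px [306. 240.] z9.7 c 557.6 89.1 size 138 259 longaxis 81.7 dist 565
handgrip [(array([582.4, 190.7, 135.6]), 0.78)]
release_face []
grip_center [(array([581.6, 187.7, 137.4]), 0.56)]
stapler [(array([530.4, 407.6,  47.7]), 0.97), (array([597.6, 182.7, 119.8]), 0.61)]
mug [(array([710. , -89.5,  54.9]), 0.73)]
w7 4257
z 133.57886584963 (574.4580688476562, 184.34132385253906) (70.9765625, 36.88935852050781) 81.62478637695312
  btn-ish 203 [[573.0, 165.1, 126.1], [592.1, 182.1, 127.4], [596.5, 219.1, 128.0]]
s7 509
z 133.07486749996247 (576.0810546875, 183.4341278076172) (70.95215606689453, 35.80516815185547) 80.39497375488281
  btn-ish 188 [[569.2, 149.2, 108.7], [593.8, 191.5, 120.5], [598.5, 220.5, 127.9]]
s6 513
z 132.90017999680083 (576.7371215820312, 184.11764526367188) (70.30626678466797, 36.49410629272461) 79.6500473022461
  btn-ish 186 [[570.0, 149.3, 108.4], [593.8, 192.1, 120.7], [598.8, 220.3, 127.9]]
t 14.3167 tcp [556.8  84.  239.8] w 91.2 F [-0.1 -0.9  0.3] jaw angle -7.84
slide cm [  3.97   0.1  -10.41] turn [0.0029 0.0002 0.0003]
[[-0.     0.991 -0.136]
 [-0.    -0.136 -0.991]
 [-1.    -0.     0.   ]]
```

View pics/wrist7.png

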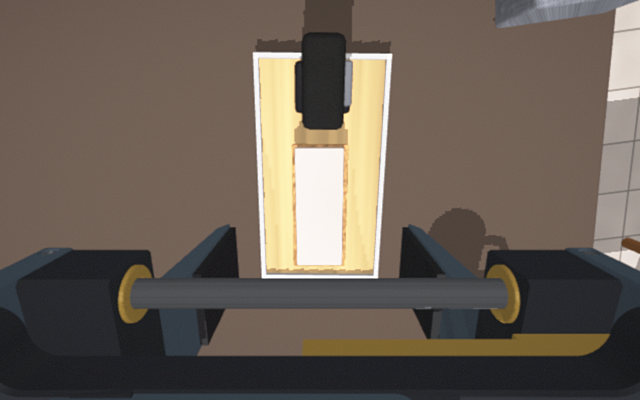

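The wrist view shows the handgrip at (323,82), with the grey release button on its right (+x) side at (348,82). From the handgrip and from the tray outline, the post axis is at about (573,185) and the top at z≈133.5, against 134 expected. Approaching it.

```bash
python3 mv.py 573.2 185 106.5 -8.1
```

```text
t 14.3167 tcp [556.8  84.  239.8] w 91.2 F [-0.1 -0.9  0.3] jaw angle -7.84
slide cm [ 13.32   0.25 -10.23] turn [0.0046 0.0002 0.0003]
[[-0.     0.991 -0.136]
 [-0.    -0.136 -0.991]
 [-1.    -0.     0.   ]]
```

arm_command:
  slide:
    - [0, 0, -2]
    - [0, 0.1, -5]
    - [1, 0.2, -8]
    - [3, 0.25, -10]
    - [4, 0.25, -10.23]
    - [4, 0.25, -10.23]
    - [4, 0.25, -10.23]
  turn:
    - [0, 0, 0]
    - [0, 0, 0]
    - [0.0046, 0, 0]
    - [0.0046, 0, 0]
    - [0.0046, 0, 0]
    - [0.0046, 0, 0]
    - [0.0046, 0, 0]
  grip: [0, 0, 0, 0, 0, 0, 0]

```text
time_s: 14.9
ee_pos: [572.9, 184.9, 199.4]
ee_rot: [-44.6, 89.9, -142.6]
force: [-0.0, 0.8, 1.4]
gripper_width: 91.5
```

```bash
python3 - <<'E'
from h import *
T=toolT();p,d=env.grab_frame('scene');save('scene8',cv2.resize(p[100:300,200:440],None,fx=3,fy=3,interpolation=cv2.INTER_CUBIC))
p,d=env.grab_frame('wrist');save('wrist8',p)
E
python3 mv.py 573.2 185 106.5 -8.1
```

```text
t 15.0 tcp [573.7 184.8 200.8] w 91.1 F [-0.1  0.5  0.7] jaw angle -8.1
slide cm [ 9.43 -0.06 -0.01] turn [-0.     -0.0002 -0.0014]
[[ 0.001  0.99  -0.141]
 [ 0.    -0.141 -0.99 ]
 [-1.     0.001 -0.   ]]
```

View pics/scene8.png

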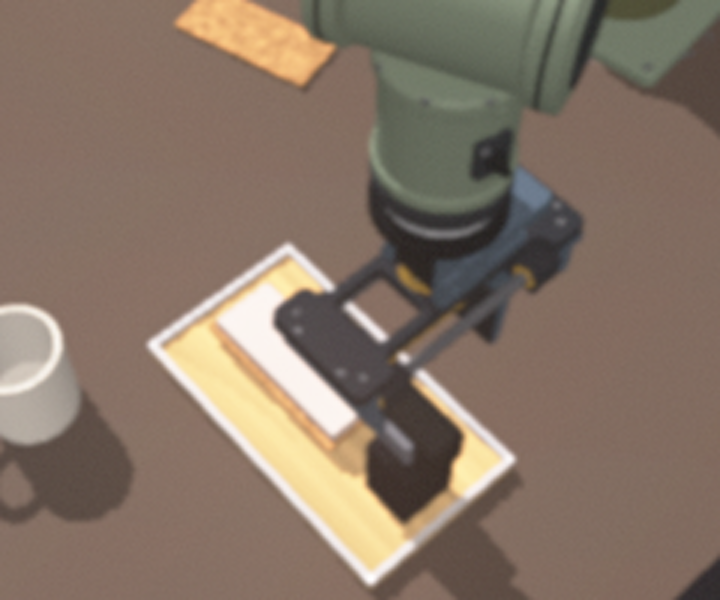

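View pics/wrist8.png

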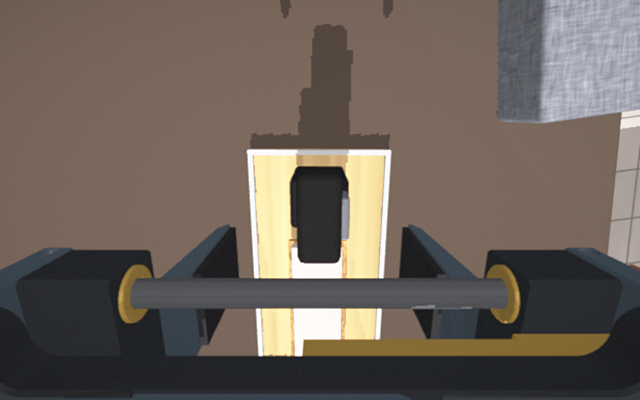

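The handgrip is centred between the fingers (wrist pixel (320,214), where row 221 was predicted for it). Descending and gripping.

arm_command:
  slide:
    - [2.5, 0, 0]
    - [5, 0, 0]
    - [7.5, 0, 0]
    - [9, 0, 0]
    - [9.4, 0, 0]
    - [9.4, 0, 0]
    - [9.4, 0, 0]
    - [9.4, 0, 0]
    - [9.4, 0, 0]
    - [9.4, 0, 0]
    - [9.4, 0, 0]
    - [9.4, 0, 0]
    - [9.4, 0, 0]
    - [9.4, 0, 0]
    - [9.4, 0, 0]
    - [9.4, 0, 0]
    - [9.4, 0, 0]
    - [9.4, 0, 0]
  turn:
    - [0, 0, 0]
    - [0, 0, 0]
    - [0, 0, 0]
    - [0, 0, 0]
    - [0, 0, 0]
    - [0, 0, 0]
    - [0, 0, 0]
    - [0, 0, 0]
    - [0, 0, 0]
    - [0, 0, 0]
    - [0, 0, 0]
    - [0, 0, 0]
    - [0, 0, 0]
    - [0, 0, 0]
    - [0, 0, 0]
    - [0, 0, 0]
    - [0, 0, 0]
    - [0, 0, 0]
  grip: [0, 0, 0, 0, 0, 0, 255, 255, 255, 255, 255, 255, 255, 255, 255, 255, 255, 255]
  newtons: 35

```text
time_s: 16.5
ee_pos: [573.9, 185.9, 106.1]
ee_rot: [106.5, 89.9, 8.5]
force: [1.9, -0.1, 0.7]
gripper_width: 34.2
```

```bash
python3 mv.py 573.2 185 236 -8.1
```

```text
t 16.5 tcp [573.9 185.9 106.1] w 34.2 F [ 1.9 -0.1  0.7] jaw angle -8.04
slide cm [-12.99  -0.04   0.1 ] turn [ 0.0011 -0.0005 -0.0016]
[[ 0.002  0.99  -0.14 ]
 [ 0.    -0.14  -0.99 ]
 [-1.     0.002 -0.   ]]
```

The opening is 34 mm, so the button is in. Pulling up slowly.

arm_command:
  slide:
    - [-0.3, 0, 0]
    - [-0.8, 0, 0]
    - [-1.5, 0, 0]
    - [-2.3, 0, 0]
    - [-3.1, 0, 0]
    - [-3.9, 0, 0]
    - [-4.7, 0, 0]
    - [-5.4, 0, 0]
    - [-6, 0, 0]
    - [-6.5, 0, 0]
    - [-7, 0, 0]
    - [-7.7, 0, 0]
    - [-8.5, 0, 0]
    - [-9.3, 0, 0]
    - [-10.1, 0, 0]
    - [-10.9, 0, 0]
    - [-11.6, 0, 0]
    - [-12.2, 0, 0]
    - [-12.5, 0, 0]
    - [-12.5, 0, 0]
  turn:
    - [0, 0, 0]
    - [0, 0, 0]
    - [0, 0, 0]
    - [0, 0, 0]
    - [0, 0, 0]
    - [0, 0, 0]
    - [0, 0, 0]
    - [0, 0, 0]
    - [0, 0, 0]
    - [0, 0, 0]
    - [0, 0, 0]
    - [0, 0, 0]
    - [0, 0, 0]
    - [0, 0, 0]
    - [0, 0, 0]
    - [0, 0, 0]
    - [0, 0, 0]
    - [0, 0, 0]
    - [0, 0, 0]
    - [0, 0, 0]
  grip: [255, 255, 255, 255, 255, 255, 255, 255, 255, 255, 255, 255, 255, 255, 255, 255, 255, 255, 255, 255]

```text
time_s: 18.17
ee_pos: [573.7, 185.9, 232.0]
ee_rot: [105.4, 89.9, 7.4]
force: [5.5, 0.6, -2.5]
gripper_width: 34.1
```

```bash
python3 mv.py 573.2 185 236 -8.1;python3 look.py 9;python3 mv.py 573.2 185 236 -8.1
python3 - <<'E'
from h import *
f=np.load('pics/w9.npz');P=cloud('wrist',f['d'],f['T']);T=f['T']
m=(abs(P[...,0]-573)<22)&(abs(P[...,1]-185)<34)&(P[...,2]>120)&(f['p'].max(2)<60)
q=P[m];print(len(q),np.percentile(q[:,2],[5,25,50,75,95]))
f=np.load('pics/s9.npz');save('scene9c',cv2.resize(f['p'][120:300,230:430],None,fx=3.5,fy=3.5,interpolation=cv2.INTER_CUBIC))
E
```

```text
t 18.1667 tcp [573.7 185.9 232. ] w 34.1 F [ 5.5  0.6 -2.5] jaw angle -8.03
slide cm [-0.41 -0.03  0.09] turn [ 0.0013 -0.0005 -0.0018]
[[ 0.002  0.99  -0.14 ]
 [ 0.    -0.14  -0.99 ]
 [-1.     0.002 -0.001]]
wrist white px [314. 183.] z10.4 c 569.4 164.0 size 123 155 longaxis 171.9 dist 593
wrist ply px [319. 168.] z10.0 c 554.2 172.0 size 99 122 longaxis 0.7 dist 580
scene white px [227.  59.] z16.0 c 251.5 -517.5 size 155 212 longaxis 107.2 dist 575
scene white px [298. 220.] z39.8 c 554.5 56.8 size 51 140 longaxis 81.9 dist 557
scene cork px [293.   8.] z12.2 c -95.0 -563.2 size 62 161 longaxis 93.0 dist 571
scene cork px [285. 112.] z6.0 c 295.1 -226.9 size 68 153 longaxis 97.7 dist 372
scene purple px [151. 214.] z11.8 c 767.6 -241.5 size 57 142 longaxis 123.8 dist 805
scene ply px [285. 111.] z6.1 c 295.1 -226.1 size 63 149 longaxis 97.2 dist 372
scene ply px [307. 246.] z9.7 c 557.7 89.8 size 138 257 longaxis 81.7 dist 565
handgrip [(array([582.2, 214.2, 257. ]), 0.53)]
release_face []
grip_center [(array([582.1, 215.2, 260. ]), 0.88)]
stapler [(array([530.1, 406.3,  49.2]), 0.7)]
mug []
t 18.5167 tcp [573.7 185.9 231.3] w 34.1 F [ 5.8 -0.2 -2.2] jaw angle -8.02
slide cm [-0.47 -0.03  0.09] turn [ 0.0013 -0.0003 -0.0015]
[[ 0.002  0.99  -0.14 ]
 [ 0.    -0.14  -0.99 ]
 [-1.     0.001 -0.   ]]
11607 [256.05892223 259.96690038 337.43523891 341.07274094 343.62404691]
```

View pics/scene9c.png

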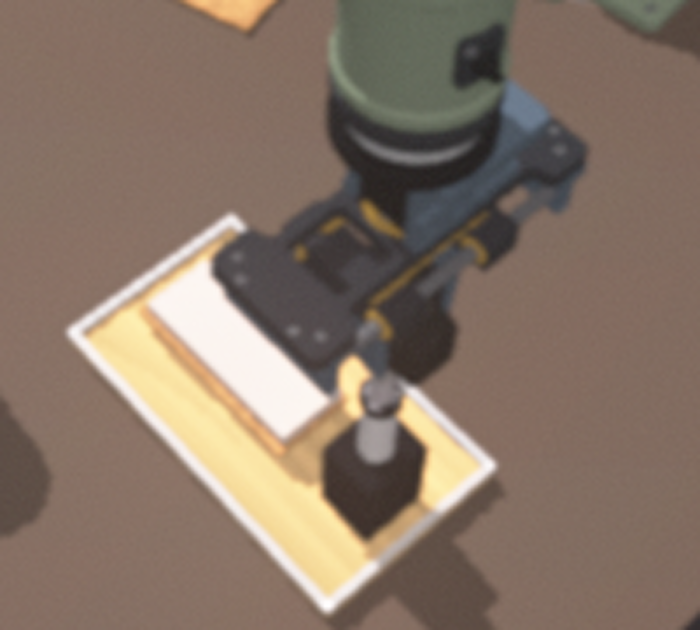

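View pics/wrist9.png

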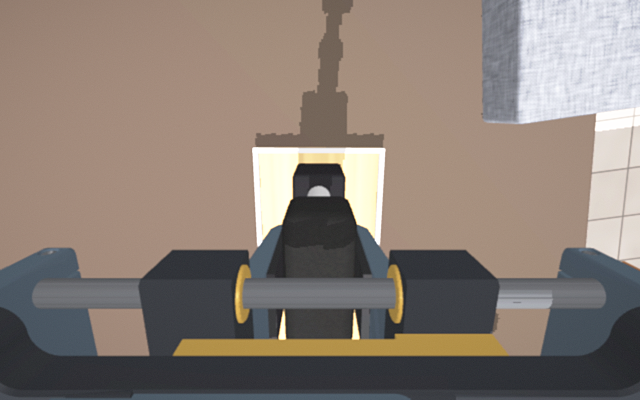

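The scene crop shows both post sections out, the thick lower one at (378,435) and the thin upper one above it. The handgrip's top is at about 259, so it is up about 125 mm. I'll take the last few millimetres gently.

arm_command:
  slide:
    - [-0.15, 0, 0]
    - [-0.3, 0, 0]
    - [-0.4, 0, 0]
    - [-0.5, 0, 0]
    - [-0.55, 0, 0]
    - [-0.55, 0, 0]
    - [-0.55, 0, 0]
    - [-0.55, 0, 0]
  turn:
    - [0, 0, 0]
    - [0, 0, 0]
    - [0, 0, 0]
    - [0, 0, 0]
    - [0, 0, 0]
    - [0, 0, 0]
    - [0, 0, 0]
    - [0, 0, 0]
  grip: [255, 255, 255, 255, 255, 255, 255, 255]

```text
time_s: 19.18
ee_pos: [573.7, 185.9, 236.1]
ee_rot: [94.7, 89.9, -3.4]
force: [6.3, -0.1, -4.8]
gripper_width: 34.1
```

```bash
python3 mv.py 573.2 185 236 -8.1;python3 look.py 10|grep -E "scene white|stapler|mug|handgrip"; python3 mv.py 573.2 185 236 -8.1
python3 - <<'E'
from h import *
for k in ('9','10'):
    f=np.load(f'pics/w{k}.npz');P=cloud('wrist',f['d'],f['T'])
    q=P[215:270,300:340].reshape(-1,3);q=q[(q[:,2]>200)&(q[:,2]<300)];print(k,np.median(q[:,2]))
f=np.load('pics/s10.npz');save('scene10c',cv2.resize(f['p'][120:300,230:430],None,fx=3.3,fy=3.3,interpolation=cv2.INTER_CUBIC))
E
```

```text
t 19.1833 tcp [573.7 185.9 236.1] w 34.1 F [ 6.3 -0.1 -4.8] jaw angle -8.02
slide cm [ 0.01 -0.03  0.09] turn [ 0.0013 -0.0001 -0.001 ]
[[ 0.001  0.99  -0.14 ]
 [-0.    -0.14  -0.99 ]
 [-1.     0.001 -0.   ]]
scene white px [227.  59.] z16.0 c 251.4 -517.6 size 155 212 longaxis 107.2 dist 575
scene white px [298. 220.] z39.7 c 554.4 56.9 size 50 140 longaxis 82.4 dist 557
handgrip [(array([581.6, 199.7, 230.2]), 0.56), (array([582.2, 217. , 260.3]), 0.53), (array([560.4,  62.4,  36.6]), 0.41)]
stapler [(array([531.4, 404.2,  48.1]), 0.88)]
mug [(array([710.9, -90.1,  53.8]), 0.88)]
t 19.5333 tcp [573.7 185.9 236.1] w 34.2 F [ 6.2 -0.  -4.5] jaw angle -8.03
slide cm [ 0.01 -0.03  0.09] turn [ 0.0013 -0.0001 -0.001 ]
[[ 0.001  0.99  -0.14 ]
 [-0.    -0.14  -0.99 ]
 [-1.     0.001 -0.   ]]
9 259.67781428718916
10 263.87206400315256
```

View pics/scene10c.png

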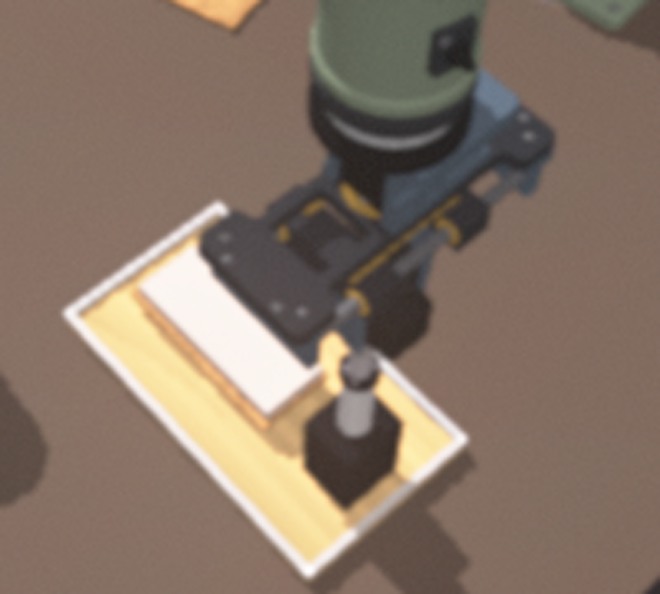

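The top is at 263.9, which is 134 + 130, so the handle is at its second stop. The pull force has only just started to rise, so I'll take 2 mm more to confirm the stop.

arm_command:
  slide:
    - [-0.1, 0, 0]
    - [-0.2, 0, 0]
    - [-0.2, 0, 0]
    - [-0.2, 0, 0]
    - [-0.2, 0, 0]
  turn:
    - [0, 0, 0]
    - [0, 0, 0]
    - [0, 0, 0]
    - [0, 0, 0]
    - [0, 0, 0]
  grip: [255, 255, 255, 255, 255]

```text
time_s: 19.95
ee_pos: [573.6, 185.8, 236.3]
ee_rot: [-35.8, 89.9, -133.8]
force: [7.0, 1.4, -11.4]
gripper_width: 34.2
```

```bash
python3 mv.py 573.2 185 236 -8.1;python3 look.py 11|grep -E "scene white"
python3 - <<'E'
from h import *
f=np.load(f'pics/w11.npz');P=cloud('wrist',f['d'],f['T'])
q=P[215:270,300:340].reshape(-1,3);q=q[(q[:,2]>200)&(q[:,2]<300)];print(np.median(q[:,2]))
s=env.state();print(s['force'],s['gripper_width'],s['qvel'].round(2),s['ee_pos'])
E
```

```text
t 19.95 tcp [573.6 185.8 236.3] w 34.2 F [  7.    1.4 -11.4] jaw angle -8.02
slide cm [ 0.04 -0.03  0.09] turn [0.0014 0.0007 0.0005]
[[-0.001  0.99  -0.14 ]
 [-0.001 -0.14  -0.99 ]
 [-1.    -0.001  0.001]]
scene white px [227.  59.] z16.0 c 251.4 -517.4 size 155 211 longaxis 107.2 dist 575
scene white px [298. 220.] z39.7 c 554.8 57.0 size 50 140 longaxis 82.7 dist 558
263.9825709043599
[  7.82429301   0.93779922 -12.15813219] 33.922016517479186 [ 0.08 -0.   -0.01  0.06  0.05 -0.01] [573.57425781 185.83735975 236.32634664]
```

The force rose to 12 N with no further motion, so the handle is against its second stop and held there. Handing in.

```bash
python3 -c "
from workcell import env
print(env.job_done()); print(env.state()['time_s'])"
```

```text
the job is handed in; nothing more can be done
None
the job is handed in; nothing more can be done
```

The carrier is stacked, and I handed the job in at about 20 s with the gripper still holding the handle at its second stop.

- **Stack:** I took the cork farther from the base (540 mm against 373 mm) and laid it on the slab in the tray, then laid the white slab on the cork. After placing, the cork was at (553, 55.5) with its top at 28 mm, and the upper slab at (552.4, 57) with its top at 40 mm. The lower slab was first measured at (553, 53), so each piece is within about 4 mm of what is under it. They are within about 1° of each other. The lower slab was covered after that, so I did not measure it again.
- **Handle:** The gripper closed to 34 mm, so the button is pressed in. The handgrip's top went from 134 mm to 264 mm, which is the full 130 mm. A further 2 mm of pull raised the force to 12 N with almost no movement.
- **Bystanders:** The mug and stapler read within a few millimetres of their starting positions.
- **Disagreements:** A sideways force of 6–8 N remained on the grip at the end. In the last pictures the gripper partly hid the upper slab, so its centre read 2 mm different in x. The networks sometimes took the handgrip for the mug or stapler and the stapler for the handgrip, so I did not use those readings.

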